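# Glaze the kiln's viewing port

## Robot

A 7-joint arm with a two-finger parallel gripper is mounted at the origin on the work surface. World frame = base frame: x ahead of the robot, y to its left, z up, the work surface at z = 0. Lengths are in m, angles in rad, forces in N, time in s.
With the tool pointing down it reaches from about 0.4 to 0.925 m from the base axis. Payload 4.1 kg.
Tool frame: the origin (TCP) lies on the centre line of the jaws, within the pads' length; the fingertips stand 19 mm ahead of it and the grasp point (between the pads) is the TCP; z points along the fingers, y is the line along which they close (so a half turn about z gives the same grasp; the last joint's range is limited). The gripper opens to 85 mm and grips with 20 to 120 N. Pads are 22 mm wide; open, the fingers measure 114 mm over their backs; the gripper's body (76 mm by 85 mm) begins 54 mm behind the grasp point. The pads swing forward as they close: fully open they stand 13 mm farther back than shut.
Start: joints at [1.218, 0.398, 0.045, 1.537, -0.019, 1.207, -0.051], TCP at [0.163, -0.629, 0.25] pointing down, gripper open.
Joint ranges: [-2.82, 2.82], [-0.49, 2.23], [-1.37, 1.46], [0, 2.46], [-1.36, 4.5], [0.23, 2], [-2.94, 2.94]. Speed limits (rad/s): [2.57, 2.57, 3.14, 3.14, 3.14, 3.14, 3.14].

## Interface

Orientations are given as a rotation vector (axis times angle).
In Python, from station import env gives the robot as it stands.
- The arm moves only by the tool step_arm, never from a script. Its argument "moves" is one flat list of numbers, 7 for each row, row after row: the shift along the tool's x, y, z in units of 8 cm (1.0 is 8 cm), then the turn, a rotation vector about the tool's x, y, z in units of pi/2 rad (1.0 is pi/2 rad), then the closure, from -1 (fully open) to 1 (shut). In form: [x, y, z, ax, ay, az, claw, x, y, z, ax, ay, az, claw, ...]. A call has exactly 10 rows; each row shifts and turns the commanded pose from where the row before left it, along the tool's axes as they then stand; what a row does not reach is not made up. A row lasts 1/8 s, in which the tool goes at most 62.5 mm and 10.7 degrees, less where a joint would pass 70% of its speed; a pose out of reach is approached as far as the arm can. A call with a number of a shift or a turn outside -1 to 1 is refused whole. A call with a gripper value outside its range is refused whole. The fingers move at their own pace and stop on an object; the grip force is fixed at half the most. Time passes only in rows, so rows that do not move let the fingers close, or fill a call up. It gives the time, the measured TCP pose, the force, the opening and the grip force at its end, in the units of the state.
- env.state(): the state, without advancing time (a new reading comes with each control period).
- env.grab_frame(name): name is "scene" or "top" or "wrist"; returns a dict with "frame" (384x512x3 uint8, blue, green, red), "fx", "fy", "cx", "cy" (pixels), "rvec" (rotation vector, rad) and "tvec" (3), from world to camera coordinates, as OpenCV has them; the wrist camera has in their place "tool_from_camera" (4x4, takes a point from camera to tool coordinates, whose origin is the TCP and whose axes are the flange's). Camera axes: x right, y down, z forward; pixel columns grow to the right and rows downward; lengths in m; the calibration is good to about 2 mm. The wrist camera is an equidistant fisheye: a pixel r from the principal point sees the ray r / f radians off the axis. A picture is of the moment at which its call begins: read the wrist's pose just before it. There is no depth.
- env.close_job(): hands the job in; it is judged then, once.
Trained networks look in a picture, given as the dict that the camera call returned (one of the last four; its "shot" number tells which), for a name from the list of things; names that differ only in an ending like _2 or _b are one class to them, and where a whole thing is asked for, a point or a joint stands for the part that bears it (a point fixed in the world has none). Each returns a list of dicts, best first, with "confidence" (0 to 1); they miss things now and then, are a little off and sometimes report something else, mostly with a low value. They report only what shows in the picture. A call takes as long as a camera call. They do not tell look-alikes from the thing itself.
- env.search_frame(picture, target): "location" ([column, row] in pixels, amid what is visible of it).
- env.masks_of(picture, target): "mask" (384x512 bool, what is visible of it) and "location" ([column, row] in pixels, amid what is visible of it).
- env.landmark_of(picture, target): "location" ([column, row] in pixels: a listed point, or the origin of a listed thing).
The state is a dict: "clock": time; "joints": joint angles; "joint_velocities": joint speeds; "joint_torque": joint torques, N m; "eef_pos": TCP position; "ee_rot": TCP orientation; "ft_force": force on the tool from outside, world axes, zero at the start; "torque": the same for the moment, N m; "opening": opening from 0.0 (shut) to 1.0 (fully open); "gripper_force": force on a finger pad.
Only numpy, scipy, OpenCV 4.12 (cv2) and the standard library are available. Lean on these libraries where they do the work, as an engineer would, in place of code of your own. Each camera call takes 0.05 s, during which the arm holds its last target. There are 200 camera calls.

## Task

Fit the kiln's viewing port with its green glass: lower the green glass gently into the round port until it lies flat on the seat, without dropping it from a height or forcing it. Then set the brass retaining ring on top of it with the ring's two lugs over the yellow patches, and screw the ring clockwise (seen from above) under the two hooks until it stops snug, then let go.

Things in the scene. Friction and masses are not known exactly. Their poses are not given: they have to be found in the camera images.
- green_glass: Green sight-glass: a solid disc 56 mm across and 20 mm thick, 0.12 kg, lying flat on the bench. Origin: centre of its underside, z up. Grasp it across the diameter by the upper half of its rim. An amber and a clear disc of the same size lie 95 mm or more from it (centre to centre) and are not wanted.
- ring: Brass ring, 0.16 kg, flat on the bench: 70 mm outside, 40 inside, 8 thick. Two lugs along +x and -x, 20 wide, reach 58 mm from the centre. Above it along x a red grip bar 62 long, 12 wide (y), 14 tall, its middle 38 mm above the underside, open gap 23 mm high beneath it; pinch it across y from above. Origin: centre of underside, z up. Half a turn makes no difference.
- cell: Viewing port fixed on the bench. Origin: centre of underside, on the bore's axis, z up. Grey flange 156 mm wide, 6 thick. Black seat, top 10 mm above the bench, in a bore 64 mm wide flaring to 75 at its rim, 19 mm above the bench. Two dark hooks along +x and -x, 44 to 70 mm from the axis, 45 tall, each open to a lug coming clockwise, with a stop behind.
- ring_rest (a point): On the port's axis, 30 mm above the bench: where the ring's underside first rests, on the glass. Axes as the port. Put the ring on with its x turned +60 degrees (anticlockwise) from the port's x, over two yellow patches (45 to 90 is free). Turn clockwise to the stop, x along x; in the last 25 degrees the hooks draw ring and glass 2 mm down against a 3 to 6 N spring; friction holds it.
Things that resemble listed ones, but are neither listed nor needed, are in the scene too. Several things look just like the green_glass: the one meant starts farthest from the robot's base.

How it is judged:
By the outcome, as a careful person would: the job done as asked, in the order asked, and still so for the second after the job is handed in, with the robot touching nothing.
It also fails if it takes over 58 s, if anything falls off the work surface, if the arm or the gripper's body presses on something with over 40 N, if the wrist force passes 120 N, or if a joint passes its speed limit or range.

## Working session

There is one attempt and no reset: what is moved stays moved. The work goes in short steps, Python scripts to look and compute and a tool call to move; the robot and the scene stay as the last step left them, time stands still between calls to the robot, and variables do not carry over. Pictures are saved under pics/ and viewed, at most 10 in all, crops included, and the job is handed in when it is done.

Besides the shell and the picture viewer there is one more tool, called after "Request:" as name(argument=value, ...) on one line, values as JSON. step_arm: Moves the arm, as the interface text tells. Its arguments: {"type":"object","properties":{"moves":{"type":"array"}},"required":["moves"]}

```bash
mkdir -p pics; ls
cat > h.py <<'E'
import numpy as np, cv2
from scipy.spatial.transform import Rotation as R
from station import env
def ray(f,px,st=None):
    u=np.array(px,float)
    if 'rvec' in f:
        Rm=cv2.Rodrigues(np.array(f['rvec'],float))[0]; t=np.array(f['tvec'],float).reshape(3)
        d=np.array([(u[0]-f['cx'])/f['fx'],(u[1]-f['cy'])/f['fy'],1])
        return -Rm.T@t, Rm.T@d
    x=(u[0]-f['cx'])/f['fx'];y=(u[1]-f['cy'])/f['fy'];th=np.hypot(x,y)
    d=np.array([np.sin(th)*x/max(th,1e-9),np.sin(th)*y/max(th,1e-9),np.cos(th)])
    T=np.array(f['tool_from_camera']); Rt=R.from_rotvec(st['ee_rot']).as_matrix()
    return Rt@T[:3,3]+np.array(st['eef_pos']), Rt@T[:3,:3]@d
def atz(f,px,z,st=None):
    o,d=ray(f,px,st); return o+d*(z-o[2])/d[2]
E
python3 - <<'E'
from h import *
fs={n:env.grab_frame(n) for n in ("scene","top")}
cv2.imwrite('pics/a.png',np.hstack([cv2.resize(fs[n]['frame'],(400,300)) for n in fs]))
cv2.imwrite('pics/scene.png',fs['scene']['frame']);cv2.imwrite('pics/top.png',fs['top']['frame'])
for n,f in fs.items():
  print(n,f['fx'],ray(f,(256,192))[0].round(3))
  for t,z in (('green_glass',0.0),('ring',0.0),('cell',0.0),('ring_rest',.03)):
    for d in env.landmark_of(f,t): print(t,np.round(d['location'],1),round(d['confidence'],2),atz(f,d['location'],z).round(4))
s=env.state();print(s)
E
```

```text
pics
scene 433.9487143124599 [ 0.837 -0.33   0.833]
green_glass [170.7 246.8] 0.89 [ 0.4167 -0.2599  0.    ]
green_glass [121.2 208.2] 0.86 [ 0.2751 -0.3129  0.    ]
green_glass [207.2 191.3] 0.62 [ 0.3336 -0.1283  0.    ]
green_glass [168.8 199.1] 0.59 [ 0.3077 -0.2123  0.    ]
ring [262.8 228.7] 0.76 [ 0.4801 -0.0708  0.    ]
cell [354.4 183.6] 0.77 [0.4896 0.1737 0.    ]
ring_rest [358.2 175.9] 0.72 [0.49   0.1761 0.03  ]
ring_rest [264.6 229.4] 0.67 [ 0.4963 -0.0778  0.03  ]
top 445.38680111093936 [ 0.246 -0.085  1.135]
green_glass [318.7 238.7] 0.96 [ 0.3109 -0.2227  0.    ]
green_glass [355.  254.3] 0.69 [ 0.2713 -0.3123  0.    ]
green_glass [330.9 194.8] 0.67 [ 0.4229 -0.2575  0.    ]
green_glass [281.  226.8] 0.6 [ 0.3417 -0.128   0.    ]
ring [260.8 172.2] 0.62 [ 0.4842 -0.0778  0.    ]
cell [167.1 175.9] 0.82 [0.477 0.167 0.   ]
ring_rest [162.4 168.6] 0.63 [0.49   0.1729 0.03  ]
{'clock': 0.5, 'joints': array([ 1.21800298,  0.39844844,  0.04505464,  1.53666114, -0.01869836,
        1.20694579, -0.05071516]), 'joint_velocities': array([-0.00106076, -0.00020243,  0.00138801,  0.00144285,  0.00097632,
       -0.00150891,  0.00139492]), 'joint_torque': array([-1.15798393e-03, -4.74565923e+01,  1.36115726e+00, -2.54264563e+01,
        1.14827717e-02,  1.98420123e-03, -1.39521904e-05]), 'eef_pos': array([ 0.16324974, -0.62915153,  0.2502872 ]), 'ee_rot': array([-3.11627228e+00, -3.97738764e-01,  1.43868991e-05]), 'ft_force': array([-0.76725932, -0.24702173,  0.80705729]), 'torque': array([-0.03152898,  0.00993294, -0.01192935]), 'gripper_force': 0.0, 'opening': 1.001472664111545}
```

View pics/top.png

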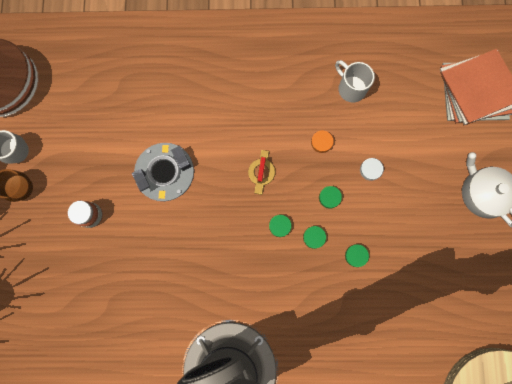

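View pics/scene.png

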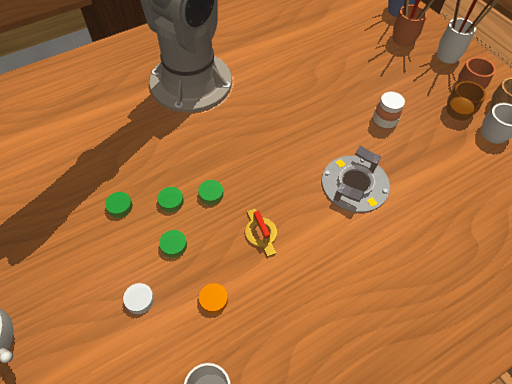

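Look-alikes for the green glass in the top view are at (331,196), (318,237), (281,226) and (357,255). Their distances from the base are 0.495, 0.38, 0.365 and 0.41 m. The amber (322,141) and white (372,168) discs are not wanted. I choose (331,196), the farthest from the base. It is (171,243) in the scene view. The port is at top (164,172) with yellow patches at (165,149) and (162,195) and hooks at (183,157) and (145,185). The ring is at (262,172).

Run:
```python
from h import *
f=env.grab_frame('top')
for m in env.masks_of(f,'green_glass'):
    ys,xs=np.nonzero(m['mask']); c=(xs.mean(),ys.mean()); p=atz(f,c,.017); print(np.round(c,1),round(m['confidence'],2),p.round(4),np.hypot(*p[:2]).round(3),len(xs))
# colour features
for n,px,z in (('patchA',(165,149),.006),('patchB',(162,195),.006),('hookA',(183,157),.045),('hookB',(145,185),.045),('barA',(264,153),.045),('barB',(261,181),.045)):
    print(n,atz(f,px,z).round(3))
A=cv2.resize(f['frame'][120:280,260:380],(360,480),interpolation=2);B=cv2.resize(f['frame'][125:215,125:205],(427,480),interpolation=2)
cv2.imwrite('pics/crop.png',np.hstack([A,B]))
```

```text
[329.5 196.7] 0.98 [ 0.4154 -0.2513  0.017 ] 0.486 395
[279.7 225.5] 0.87 [ 0.3436 -0.1241  0.017 ] 0.365 343
[356.3 255.4] 0.84 [ 0.2681 -0.3119  0.017 ] 0.411 431
[313.7 237.2] 0.57 [ 0.3138 -0.2082  0.017 ] 0.377 360
patchA [0.548 0.173 0.006]
patchB [0.426 0.177 0.006]
hookA [0.516 0.118 0.045]
hookB [0.445 0.212 0.045]
barA [ 0.524 -0.087  0.045]
barB [ 0.452 -0.078  0.045]
```

View pics/crop.png

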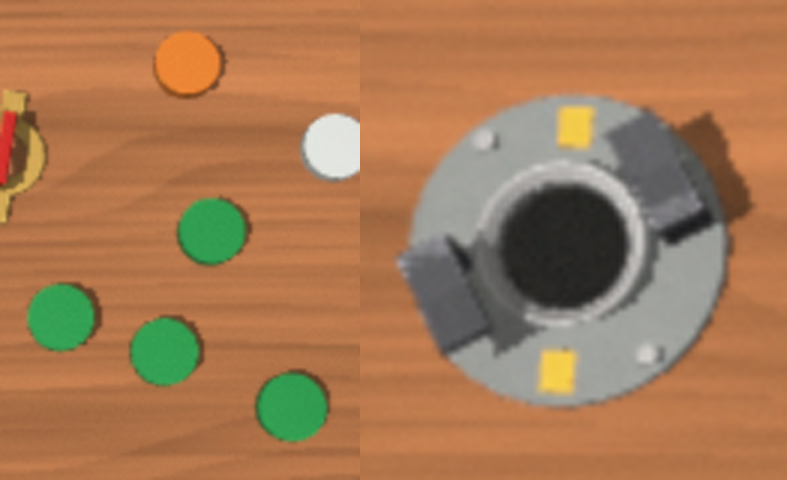

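Request:
step_arm(moves=[0.47, -0.41, 0.11, 0, 0, 0, -1, 0.47, -0.41, 0.11, 0, 0, 0, -1, 0.47, -0.41, 0.11, 0, 0, 0, -1, 0.47, -0.41, 0.11, 0, 0, 0, -1, 0.47, -0.41, 0.11, 0, 0, 0, -1, 0.47, -0.41, 0.11, 0, 0, 0, -1, 0.47, -0.41, 0.11, 0, 0, 0, -1, 0.47, -0.41, 0.11, 0, 0, 0, -1, 0.47, -0.41, 0.11, 0, 0, 0, -1, 0, 0, 0, 0, 0, 0, -1])

```text
clock: 1.85
eef_pos: [0.4189, -0.2543, 0.1709]
ee_rot: [-3.113, -0.41, -0.001]
ft_force: [0.1, -0.4, -0.0]
opening: 1.003
gripper_force: 0.0
```

The crop shows the chosen green disc at (212,230), top (331,196), clear of its neighbours. The port in the right panel has its patches at 12 and 6 o'clock and its hooks at upper right and lower left. Next is the wrist view.

```bash
cat >> h.py <<'E'
def rel(p,st):  # world target -> tool units
    Rt=R.from_rotvec(st['ee_rot']).as_matrix(); return Rt.T@(np.array(p)-st['eef_pos'])/.08
def circ(f,lo,hi,z,st,near=None,amin=60):
    hsv=cv2.cvtColor(f['frame'],cv2.COLOR_BGR2HSV); m=cv2.inRange(hsv,lo,hi); out=[]
    for c in cv2.findContours(m,0,1)[0]:
        if cv2.contourArea(c)<amin: continue
        P=np.array([atz(f,q,z,st)[:2] for q in c[:,0,:]],np.float32)
        (x,y),r=cv2.minEnclosingCircle(P); A=np.c_[2*P,np.ones(len(P))]; s=np.linalg.lstsq(A,(P**2).sum(1),rcond=None)[0]
        out.append((np.round(s[:2],4),round(float(np.sqrt(s[2]+s[0]**2+s[1]**2)),4),round(r,4),c[:,0].mean(0).round()))
    return out
E
python3 - <<'E'
from h import *
st=env.state(); f=env.grab_frame('wrist'); print(f['fx'],np.round(f['tool_from_camera'],3))
cv2.imwrite('pics/w1.png',f['frame'])
for o in circ(f,(40,80,30),(85,255,255),.02,st): print(o)
for d in env.masks_of(f,'green_glass'): print(d['location'],d['confidence'])
E
```

```text
297.3186396354542 [[ 0.    -0.963 -0.269  0.068]
 [ 1.    -0.     0.001 -0.   ]
 [-0.001 -0.269  0.963 -0.125]
 [ 0.     0.     0.     1.   ]]
(array([ 0.2826, -0.3102]), 0.0257, 0.0303, array([273., 303.]))
(array([ 0.32  , -0.2129]), 0.0294, 0.0322, array([195., 255.]))
(array([ 0.3486, -0.1285]), 0.0299, 0.0324, array([125., 211.]))
(array([ 0.4181, -0.2542]), 0.0278, 0.029, array([255., 179.]))
[273.7, 302.6] 0.86
[193.4, 253.7] 0.85
[126.1, 212.8] 0.81
[259.2, 178.6] 0.6
```

View pics/w1.png

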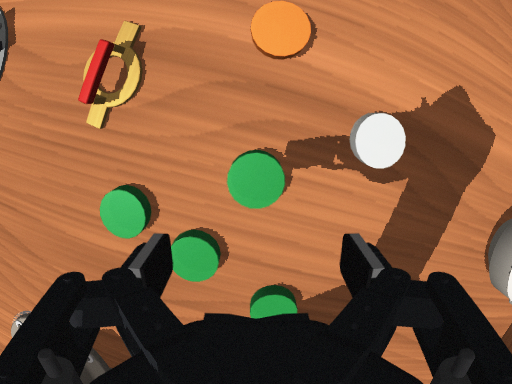

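Request:
step_arm(moves=[0, 0, 0.33, 0, 0, 0, -1, 0, 0, 0.33, 0, 0, 0, -1, 0, 0, 0.33, 0, 0, 0, -1, 0, 0, 0.33, 0, 0, 0, -1, 0, 0, 0.33, 0, 0, 0, -1, 0, 0, 0.19, 0, 0, 0, -1, 0, 0, 0, 0, 0, 0, 0.2, 0, 0, 0, 0, 0, 0, 1, 0, 0, 0, 0, 0, 0, 1, 0, 0, 0, 0, 0, 0, 1])

```text
clock: 3.2
eef_pos: [0.4175, -0.2593, 0.0252]
ee_rot: [3.114, 0.397, 0.003]
ft_force: [-2.1, -0.5, 6.4]
opening: 0.623
gripper_force: 63.5
```

Run:
```python
from h import *
st=env.state(); print(st['joints'].round(3),st['eef_pos'].round(4),st['opening'],st['gripper_force'])
f=env.grab_frame('wrist');cv2.imwrite('pics/w2.png',f['frame'])
```

```text
[ 0.622  0.424 -0.183  2.102  0.13   0.623 -0.967] [ 0.4175 -0.2593  0.0252] 0.6228926193960024 63.4676992893219
```

View pics/w2.png

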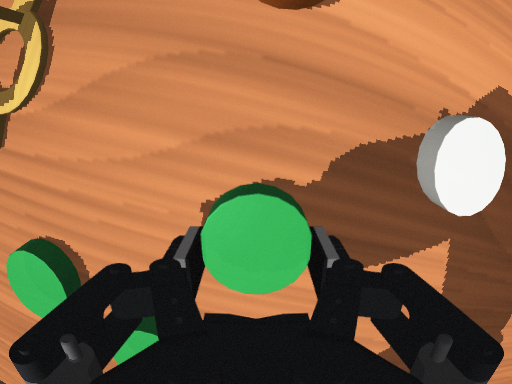

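Glass is gripped at its rim between the pads, centre at about (256,238). Lift and turn.

Request:
step_arm(moves=[0, 0, -0.3, 0, 0, 0, 1, 0, 0, -0.4, 0, 0, -0.118, 1, 0, 0, -0.4, 0, 0, -0.118, 1, 0, 0, 0, 0, 0, -0.118, 1, 0, 0, 0, 0, 0, -0.118, 1, 0, 0, 0, 0, 0, -0.118, 1, 0, 0, 0, 0, 0, -0.118, 1, 0, 0, 0, 0, 0, -0.118, 1, 0, 0, 0, 0, 0, -0.118, 1, 0, 0, 0, 0, 0, -0.118, 1])

```text
clock: 4.5
eef_pos: [0.4165, -0.2585, 0.112]
ee_rot: [1.791, 2.581, -0.0]
ft_force: [0.2, -1.1, -1.2]
opening: 0.626
gripper_force: 63.3
```

Run:
```python
from h import *
st=env.state(); print(st['joints'].round(3),st['eef_pos'].round(4),st['opening'],st['gripper_force'],st['ft_force'])
f=env.grab_frame('wrist');cv2.imwrite('pics/w3.png',f['frame'])
Rt=R.from_rotvec(st['ee_rot']).as_matrix();print(Rt.round(3))
for o in circ(f,(40,80,30),(85,255,255),st['eef_pos'][2]-.005,st): print(o, rel([*o[0],0],st)[:2]*80)
print(rel([.485,.172,.115],st))
```

```text
[ 0.925  0.311 -0.533  2.043  0.211  0.839  0.629] [ 0.4165 -0.2585  0.112 ] 0.6264050238506289 63.318668603897095 [ 0.23433397 -1.06652632 -1.18255825]
[[-0.35   0.937  0.   ]
 [ 0.937  0.35  -0.   ]
 [-0.    -0.    -1.   ]]
(array([ 0.4147, -0.255 ]), 0.0287, 0.0304, array([256., 239.])) [ 3.91163665 -0.44786287]
(array([ 0.3208, -0.2646]), 0.0184, 0.0203, array([ 82., 195.])) [ 27.7669758  -91.77306617]
(array([ 0.3473, -0.2045]), 0.017, 0.0179, array([156.,  96.])) [ 74.79909547 -45.92288311]
(array([ 0.3663, -0.1591]), 0.0134, 0.0168, array([229.,  15.])) [110.68374848 -12.24126455]
[ 4.74115138  2.68477173 -0.03985277]
```

Request:
step_arm(moves=[0.45, 0.3, 0, 0, 0, 0, 1, 0.45, 0.3, 0, 0, 0, 0, 1, 0.45, 0.3, 0, 0, 0, 0, 1, 0.45, 0.3, 0, 0, 0, 0, 1, 0.45, 0.3, 0, 0, 0, 0, 1, 0.45, 0.3, 0, 0, 0, 0, 1, 0.45, 0.3, 0, 0, 0, 0, 1, 0.45, 0.3, 0, 0, 0, 0, 1, 0.4, 0.28, -0.2, 0, 0, 0, 1, 0, 0, 0, 0, 0, 0, 1])

```text
clock: 5.8
eef_pos: [0.5092, 0.1204, 0.1295]
ee_rot: [1.794, 2.577, 0.008]
ft_force: [-0.3, -0.8, -1.5]
opening: 0.626
gripper_force: 63.4
```

Run:
```python
from h import *
st=env.state(); print(st['joints'].round(3),st['eef_pos'].round(4),st['opening'],st['gripper_force'],st['ft_force'])
f=env.grab_frame('wrist');cv2.imwrite('pics/w4.png',cv2.resize(f['frame'],None,fx=1.5,fy=1.5))
for o in circ(f,(40,80,30),(85,255,255),st['eef_pos'][2]-.005,st): print('green',o, rel([*o[0],0],st)[:2]*80)
for o in circ(f,(22,120,120),(35,255,255),.006,st,amin=25): print('yel',o)
for d in env.landmark_of(f,'cell'): print('cell',d['location'],d['confidence'],atz(f,d['location'],0,st))
for d in env.landmark_of(f,'ring_rest'): print('rest',d['location'],d['confidence'],atz(f,d['location'],.03,st))
```

```text
[ 0.259  0.367 -0.689  1.955  0.29   0.914 -0.221] [0.5092 0.1204 0.1295] 0.6260525362436941 63.36729884147644 [-0.31998845 -0.78646413 -1.46709994]
green (array([0.5074, 0.124 ]), 0.0287, 0.0304, array([256., 239.])) [ 3.73921904 -1.07081658]
yel (array([0.5513, 0.1721]), 0.01, 0.0125, array([323., 149.]))
yel (array([0.4284, 0.177 ]), 0.01, 0.0123, array([189.,  93.]))
cell [257.8, 119.5] 0.76 [0.49092568 0.17523236 0.        ]
rest [257.8, 119.1] 0.58 [0.49003822 0.17657363 0.03      ]
```

View pics/w4.png

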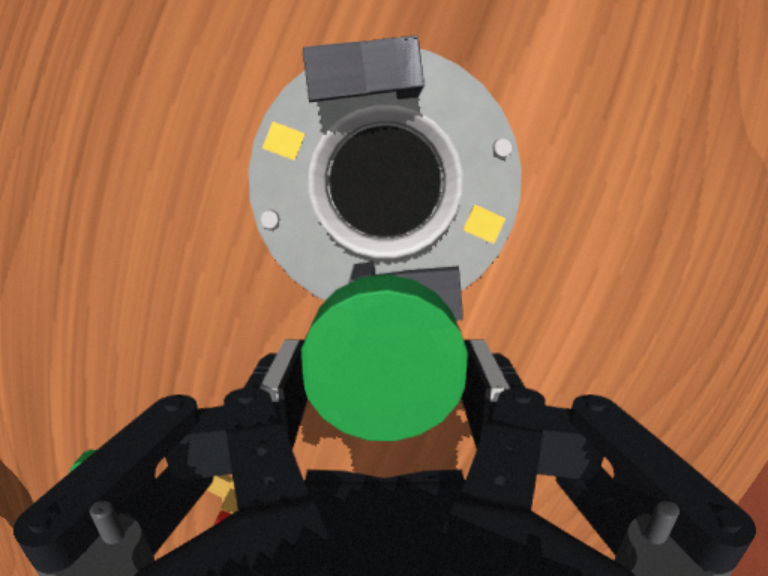

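The port is at (385,180) in this 1.5x view, with patches at (284,140) and (484,224) and hooks at (365,68) and (425,290). The glass is at (385,358).

Request:
step_arm(moves=[0.17, 0.01, 0, 0, 0, 0, 1, 0.17, 0.01, 0, 0, 0, 0, 1, 0.17, 0.01, 0, 0, 0, 0, 1, 0.166, 0, 0, 0, 0, 0, 1, 0, 0, 0.2, 0, 0, -0.041, 1, 0, 0, 0.2, 0, 0, -0.041, 1, 0, 0, 0.2, 0, 0, 0, 1, 0, 0, 0.08, 0, 0, 0, 1, 0, 0, 0, 0, 0, 0, 1, 0, 0, 0, 0, 0, 0, 1])

```text
clock: 7.2
eef_pos: [0.492, 0.1676, 0.074]
ee_rot: [1.63, 2.685, 0.001]
ft_force: [-0.6, 0.0, -1.1]
opening: 0.623
gripper_force: 63.4
```

Run:
```python
from h import *
st=env.state(); print(st['joints'].round(3),st['eef_pos'].round(4),st['opening'],st['ft_force'])
Rt=R.from_rotvec(st['ee_rot']).as_matrix();print(Rt.round(3), np.degrees(np.arctan2(Rt[1,0],Rt[0,0])))
fw=env.grab_frame('wrist')
for o in circ(fw,(40,80,30),(85,255,255),st['eef_pos'][2]-.005,st,amin=1000): print('green',o, rel([*o[0],0],st)[:2]*80)
for o in circ(fw,(22,120,120),(35,255,255),.006,st,amin=25): print('yel',o)
a=[]
for n in ('scene','top'):
    f=env.grab_frame(n); a.append(f)
    for o in circ(f,(40,80,30),(85,255,255),st['eef_pos'][2]-.005,st): print(n,o)
    for o in circ(f,(24,150,150),(35,255,255),.006,st,amin=4): print('yel',o)
cv2.imwrite('pics/w5.png',np.hstack([cv2.resize(a[0]['frame'][110:250,290:430],(400,400)),cv2.resize(fw['frame'],None,fx=.78,fy=.78)[:400]]) if 0 else cv2.resize(fw['frame'],None,fx=1.5,fy=1.5))
```

```text
[ 0.151  0.453 -0.688  2.     0.391  0.819 -0.279] [0.492  0.1676 0.074 ] 0.6228411438108661 [-0.64101016  0.03963562 -1.11647008]
[[-0.462  0.887  0.001]
 [ 0.887  0.462  0.   ]
 [-0.     0.001 -1.   ]] 117.48869484868358
green (array([0.4897, 0.171 ]), 0.0289, 0.0307, array([256., 239.])) [ 4.05077834 -0.52308492]
yel (array([0.5524, 0.1764]), 0.0069, 0.0102, array([336., 233.]))
yel (array([0.4284, 0.1766]), 0.0101, 0.0123, array([179., 155.]))
scene (array([ 0.3093, -0.3155]), 0.0283, 0.0311, array([118., 204.]))
scene (array([ 0.3521, -0.2195]), 0.0277, 0.0309, array([170., 199.]))
scene (array([ 0.3794, -0.1394]), 0.0276, 0.0306, array([210., 192.]))
scene (array([0.4944, 0.1642]), 0.0312, 0.0356, array([359., 170.]))
yel (array([ 0.4833, -0.0598]), 0.0152, 0.0219, array([270., 225.]))
yel (array([ 0.4539, -0.0848]), 0.0205, 0.0317, array([250., 221.]))
yel (array([0.5499, 0.173 ]), 0.0088, 0.0104, array([372., 202.]))
yel (array([0.4271, 0.1774]), 0.0081, 0.0107, array([340., 163.]))
top (array([ 0.2676, -0.302 ]), 0.0266, 0.028, array([357., 255.]))
top (array([ 0.3114, -0.2045]), 0.0258, 0.0274, array([314., 237.]))
top (array([ 0.3393, -0.1228]), 0.0258, 0.0271, array([280., 225.]))
```

View pics/w5.png

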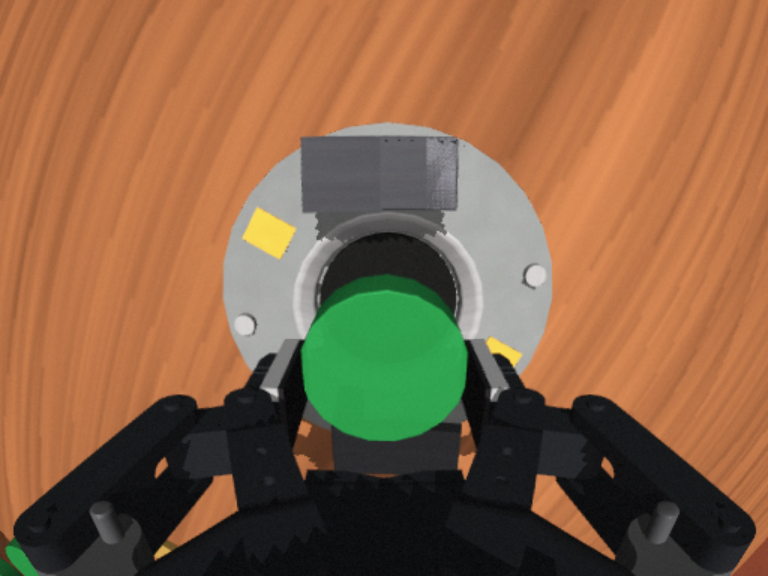

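The glass sits about 5 mm short of the bore's centre along tool x and 2 mm along tool y, and the hooks are square to the tool. Correct this and lower to just above the rim.

Request:
step_arm(moves=[0.03, 0.012, 0, 0, 0, 0, 1, 0.03, 0.012, 0, 0, 0, 0, 1, 0, 0, 0.1, 0, 0, 0, 1, 0, 0, 0.1, 0, 0, 0, 1, 0, 0, 0.08, 0, 0, 0, 1, 0, 0, 0, 0, 0, 0, 1, 0, 0, 0, 0, 0, 0, 1, 0, 0, 0, 0, 0, 0, 1, 0, 0, 0, 0, 0, 0, 1, 0, 0, 0, 0, 0, 0, 1])

```text
clock: 8.6
eef_pos: [0.4911, 0.1725, 0.0512]
ee_rot: [1.63, 2.686, 0.0]
ft_force: [-0.7, 0.0, -2.0]
opening: 0.622
gripper_force: 63.4
```

Run:
```python
from h import *
st=env.state(); print(st['eef_pos'].round(4),st['ft_force'],rel([.4895,.175,0],st)[:2]*80)
fw=env.grab_frame('wrist'); f=env.grab_frame('scene')
for o in circ(fw,(22,120,120),(35,255,255),.006,st,amin=25): print('yel',o)
a=cv2.resize(fw['frame'][100:320,130:390],(473,400));b=cv2.resize(f['frame'][130:230,315:395],(320,400),interpolation=2)
cv2.imwrite('pics/w6.png',np.hstack([a,b]))
```

```text
[0.4911 0.1725 0.0512] [-7.42599646e-01  6.31537100e-04 -1.95537224e+00] [ 2.96497868 -0.25698761]
yel (array([0.4285, 0.1765]), 0.0101, 0.0126, array([168., 169.]))
```

View pics/w6.png

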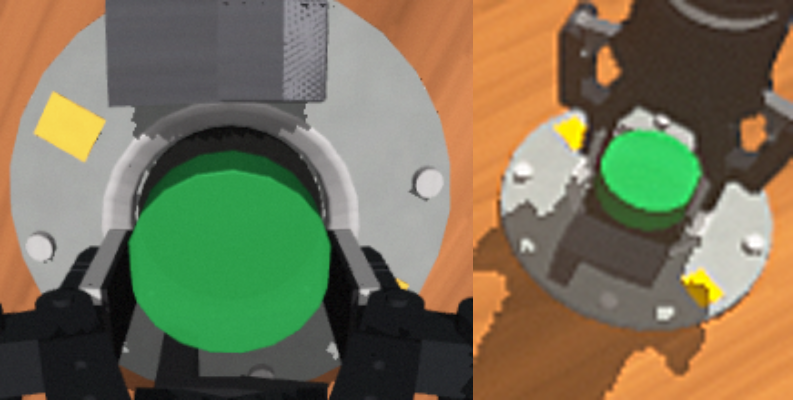

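The glass is over the bore: centre (232,255) in the left panel, rim spanning 105–357. Lower it slowly.

Request:
step_arm(moves=[0, 0, 0.04, 0, 0, 0, 1, 0, 0, 0.04, 0, 0, 0, 1, 0, 0, 0.03, 0, 0, 0, 1, 0, 0, 0.03, 0, 0, 0, 1, 0, 0, 0.02, 0, 0, 0, 1, 0, 0, 0.015, 0, 0, 0, 1, 0, 0, 0.01, 0, 0, 0, 1, 0, 0, 0, 0, 0, 0, 1, 0, 0, 0, 0, 0, 0, 1, 0, 0, 0, 0, 0, 0, 1])

```text
clock: 9.95
eef_pos: [0.491, 0.1725, 0.0363]
ee_rot: [1.63, 2.686, -0.0]
ft_force: [0.8, 0.5, -0.8]
opening: 0.628
gripper_force: 63.4
```

Request:
step_arm(moves=[0, 0, 0.007, 0, 0, 0, 1, 0, 0, 0.007, 0, 0, 0, 1, 0, 0, 0, 0, 0, 0, 1, 0, 0, 0, 0, 0, 0, 1, 0, 0, 0, 0, 0, 0, 1, 0, 0, 0, 0, 0, 0, 1, 0, 0, 0, 0, 0, 0, 1, 0, 0, 0, 0, 0, 0, 1, 0, 0, 0, 0, 0, 0, 1, 0, 0, 0, 0, 0, 0, 1])

```text
clock: 11.2
eef_pos: [0.491, 0.1725, 0.0351]
ee_rot: [1.63, 2.686, -0.0]
ft_force: [-1.7, -1.0, 2.2]
opening: 0.626
gripper_force: 63.5
```

Contact at the expected height, so release gently and rise.

Request:
step_arm(moves=[0, 0, 0, 0, 0, 0, -0.4, 0, 0, 0, 0, 0, 0, -0.6, 0, 0, 0, 0, 0, 0, -0.6, 0, 0, 0, 0, 0, 0, -0.6, 0, 0, -0.2, 0, 0, 0, -0.6, 0, 0, -0.4, 0, 0, 0, -0.6, 0, 0, -0.4, 0, 0, 0, -0.6, -0.3, 0, -0.4, 0, 0, 0, -0.6, -0.3, 0, 0, 0, 0, 0, -0.6, 0, 0, 0, 0, 0, 0, -0.6])

```text
clock: 12.45
eef_pos: [0.5143, 0.1281, 0.1483]
ee_rot: [1.634, 2.681, 0.001]
ft_force: [0.1, 0.4, -0.8]
opening: 0.804
gripper_force: 0.0
```

Run:
```python
from h import *
st=env.state(); print(st['joints'].round(3),st['eef_pos'].round(4),st['ft_force'],st['opening'])
Rt=R.from_rotvec(st['ee_rot']).as_matrix();print(np.degrees(np.arctan2(Rt[1,0],Rt[0,0])))
fw=env.grab_frame('wrist'); f=env.grab_frame('scene')
for o in circ(fw,(22,120,120),(35,255,255),.006,st,amin=25): print('yel',o)
for o in circ(fw,(40,80,30),(85,255,255),.03,st,amin=1000): print('green',o)
for n in('top','scene'):
  g=env.grab_frame(n)
  for m in env.masks_of(g,'ring'):
    ys,xs=np.nonzero(m['mask']);print(n,'ring',m['location'],m['confidence'],len(xs),atz(g,(xs.mean(),ys.mean()),.01).round(4))
  hsv=cv2.cvtColor(g['frame'],cv2.COLOR_BGR2HSV); r=cv2.inRange(hsv,(0,190,120),(6,255,255))
  for c in cv2.findContours(r,0,1)[0]:
    if 15<cv2.contourArea(c)<600:
      P=np.array([atz(g,q,.043)[:2] for q in c[:,0]],np.float32);(x,y),wh,a=cv2.minAreaRect(P); print(n,'bar',c[:,0].mean(0),x,y,wh,a)
a=cv2.resize(fw['frame'],(533,400));b=cv2.resize(f['frame'][130:230,330:390],(240,400),interpolation=2)
cv2.imwrite('pics/w7.png',np.hstack([a,b]))
```

```text
[ 0.276  0.362 -0.728  1.92   0.292  0.965 -0.112] [0.5143 0.1281 0.1483] [ 0.12686381  0.42160815 -0.82304636] 0.8035711554662479
117.2811419015702
yel (array([0.5515, 0.1719]), 0.0099, 0.0123, array([314., 158.]))
yel (array([0.4286, 0.1771]), 0.0099, 0.0122, array([196.,  92.]))
green (array([0.4898, 0.1743]), 0.0277, 0.0285, array([255., 126.]))
top ring [260.8, 171.7] 0.92 598 [ 0.4843 -0.0782  0.01  ]
top bar [261.08163265 169.26530612] 0.4824211001396179 -0.07849371433258057 (0.010732424445450306, 0.06019262596964836) 80.19197845458984
scene ring [265.5, 230.1] 0.81 894 [ 0.4896 -0.0818  0.01  ]
scene bar [261.43859649 223.73684211] 0.4868899881839752 -0.07995132356882095 (0.012306535616517067, 0.06232370808720589) 81.6771240234375
```

View pics/w7.png

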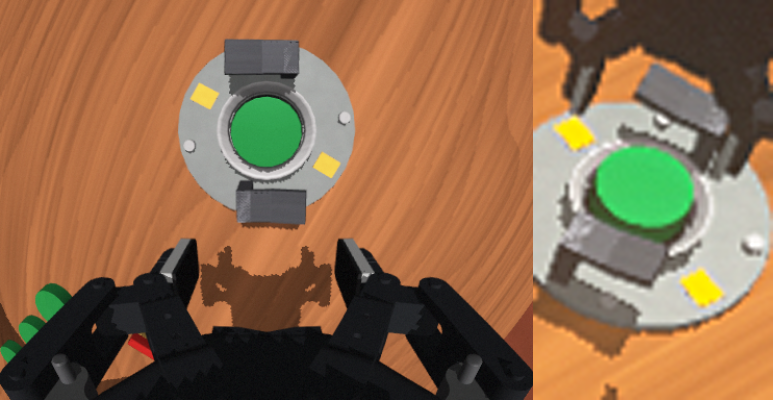

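The glass lies centred and flat in the port, at (265,131) in the left panel, measured (0.4898, 0.1743). Next, the ring.

Request:
step_arm(moves=[-0.43, -0.3, 0, 0, 0, 0, -0.6, -0.43, -0.3, 0, 0, 0, 0, -0.6, -0.43, -0.3, 0, 0, 0, 0, -0.6, -0.43, -0.3, 0, 0, 0, 0, -0.6, -0.41, -0.32, 0, 0, 0, 0, -0.6, 0, 0, 0, 0, 0, -0.118, -0.6, 0, 0, 0, 0, 0, -0.118, -0.6, 0, 0, 0, 0, 0, -0.118, -0.6, 0, 0, 0, 0, 0, -0.118, -0.6, 0, 0, 0, 0, 0, -0.118, -0.6])

```text
clock: 14.0
eef_pos: [0.4839, -0.0765, 0.147]
ee_rot: [-0.245, -3.132, -0.0]
ft_force: [0.1, 0.3, -0.2]
opening: 0.801
gripper_force: 0.0
```

```bash
cat > ringw.py <<'E'
from h import *
import sys
z=float(sys.argv[1])
st=env.state(); print(st['joints'].round(3),st['eef_pos'].round(4),st['ft_force'].round(1),st['opening'])
Rt=R.from_rotvec(st['ee_rot']).as_matrix();print('yaw',np.degrees(np.arctan2(Rt[1,0],Rt[0,0])))
g=env.grab_frame('wrist')
hsv=cv2.cvtColor(g['frame'],cv2.COLOR_BGR2HSV); r=cv2.inRange(hsv,(0,190,100),(6,255,255))
for c in cv2.findContours(r,0,1)[0]:
    if cv2.contourArea(c)>150:
      P=np.array([atz(g,q,z,st)[:2] for q in c[:,0]],np.float32);(x,y),wh,a=cv2.minAreaRect(P); print('bar',c[:,0].mean(0),(round(x,4),round(y,4)),np.round(wh,4),a,'rel mm',rel([x,y,0],st)[:2]*80)
cv2.imwrite('pics/%s.png'%sys.argv[2],g['frame'])
for m in env.landmark_of(g,'ring'): print(m['location'],m['confidence'],atz(g,m['location'],z-.045,st))
E
python3 ringw.py .045 w8
```

```text
[ 0.793  0.315 -0.845  2.007  0.29   0.942  1.213] [ 0.4839 -0.0765  0.147 ] [ 0.1  0.3 -0.2] 0.8009811036398343
yaw 171.03711569009852
bar [251.9704142  194.77514793] (0.4851, -0.0801) [0.0113 0.0623] 80.46102905273438 rel mm [-1.86154224 -3.32923884]
[254.7, 182.6] 0.79 [ 0.48578314 -0.07821027  0.        ]
```

View pics/w8.png

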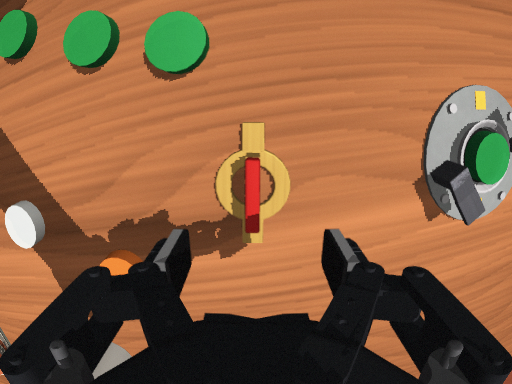

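The ring's red bar runs from (252,158) to (252,232), almost aligned with the tool x. It is about 3 mm off in tool y. The seated glass is visible at right (488,156).

Request:
step_arm(moves=[-0.011, -0.019, 0.3, 0, 0, 0, -0.6, -0.011, -0.019, 0.3, 0, 0, 0, -0.6, 0, 0, 0.3, 0, 0, 0, -0.6, 0, 0, 0.3, 0, 0, 0, -0.4, 0, 0, 0.16, 0, 0, 0, -0.2, 0, 0, 0, 0, 0, 0, 0.2, 0, 0, 0, 0, 0, 0, 0.5, 0, 0, 0, 0, 0, 0, 1, 0, 0, 0, 0, 0, 0, 1, 0, 0, 0, 0, 0, 0, 1])

```text
clock: 15.35
eef_pos: [0.4862, -0.0807, 0.0394]
ee_rot: [0.258, 3.129, -0.001]
ft_force: [0.1, -0.3, 6.4]
opening: 0.125
gripper_force: 59.5
```

```bash
python3 ringw.py .045 w9
```

```text
[ 0.682  0.487 -0.732  2.081  0.482  0.743  1.05 ] [ 0.4862 -0.0807  0.0394] [ 0.1 -0.3  6.4] 0.12529834876287496
yaw 170.5891443254592
bar [255.99280576 252.00359712] (0.4843, -0.0805) [0.0116 0.0647] 81.00069427490234 rel mm [ 1.93570624 -0.08602477]
[256.7, 225.5] 0.79 [ 4.86813444e-01 -8.05562106e-02 -2.77555756e-17]
```

Request:
step_arm(moves=[0, 0, -0.3, 0, 0, 0, 1, 0, 0, -0.5, 0, 0, 0, 1, 0.06, 0.41, -0.27, 0, 0, 0, 1, 0.08, 0.55, 0, 0, 0, 0, 1, 0.08, 0.55, 0, 0, 0, 0, 1, 0.08, 0.55, 0, 0, 0, 0, 1, 0.08, 0.55, 0, 0, 0, 0, 1, 0.08, 0.55, 0, 0, 0, -0.04, 1, 0, 0, 0, 0, 0, -0.038, 1, 0, 0, 0, 0, 0, 0, 1])

```text
clock: 16.7
eef_pos: [0.4896, 0.1747, 0.1235]
ee_rot: [-0.065, -3.14, 0.001]
ft_force: [-0.1, -0.6, -2.2]
opening: 0.127
gripper_force: 59.1
```

```bash
cat > port.py <<'E'
from h import *
st=env.state(); print(st['joints'].round(3),st['eef_pos'].round(4),st['ft_force'].round(1),st['torque'].round(2),st['opening'])
Rt=R.from_rotvec(st['ee_rot']).as_matrix();print('yaw',np.degrees(np.arctan2(Rt[1,0],Rt[0,0])),Rt[2].round(4))
print('rel mm to port',rel([.490,.1745,0],st)[:2]*80)
for n in ('wrist','top','scene'):
  g=env.grab_frame(n)
  for m in env.landmark_of(g,'ring')[:1]: p=atz(g,m['location'],st['eef_pos'][2]-.0394,st);print(n,m['location'],round(m['confidence'],2),p.round(4),'off',(rel(p,st)[:2]*80).round(1))
  hsv=cv2.cvtColor(g['frame'],cv2.COLOR_BGR2HSV); r=cv2.inRange(hsv,(0,190,100),(6,255,255))
  for c in cv2.findContours(r,0,1)[0]:
    if 15<cv2.contourArea(c)<3000:
      P=np.array([atz(g,q,st['eef_pos'][2]+.005,st)[:2] for q in c[:,0]],np.float32);(x,y),wh,a=cv2.minAreaRect(P)
      if .035<max(wh)<.08: print(n,'bar',(round(x,4),round(y,4)),np.round(wh,4),a,'rel mm',rel([x,y,0],st)[:2]*80)
E
python3 port.py
```

```text
[ 0.306  0.431 -0.898  1.96   0.415  0.947  0.732] [0.4896 0.1747 0.1235] [-0.1 -0.6 -2.2] [0.04 0.   0.06] 0.12712356408496484
yaw 177.63367673534015 [ 1.1e-03 -7.0e-04 -1.0e+00]
rel mm to port [-0.5401597  -0.10962818]
wrist [258.2, 224.5] 0.57 [0.4895 0.1759 0.0841] off [0.1 1.2]
wrist bar (0.488, 0.1747) [0.0116 0.0649] 87.40632629394531 rel mm [ 1.43077176 -0.03062581]
scene [367.3, 159.0] 0.67 [0.4886 0.1871 0.0841] off [ 1.4 12.4]
```

Request:
step_arm(moves=[-0.016, 0, 0.15, 0, 0, 0, 1, 0, 0, 0.15, 0, 0, 0, 1, 0, 0, 0.15, 0, 0, 0, 1, 0, 0, 0.1, 0, 0, 0, 1, 0, 0, 0.05, 0, 0, 0, 1, 0, 0, 0.03, 0, 0, 0, 1, 0, 0, 0.02, 0, 0, 0, 1, 0, 0, 0.015, 0, 0, 0, 1, 0, 0, 0, 0, 0, 0, 1, 0, 0, 0, 0, 0, 0, 1])

```text
clock: 18.25
eef_pos: [0.4916, 0.1747, 0.0709]
ee_rot: [0.065, 3.141, -0.0]
ft_force: [0.1, 0.3, -2.7]
opening: 0.126
gripper_force: 59.1
```

```bash
python3 port.py
```

```text
[ 0.252  0.508 -0.841  1.994  0.501  0.857  0.663] [0.4916 0.1747 0.0709] [ 0.1  0.3 -2.7] [-0.04  0.01  0.01] 0.12611540547516895
yaw 177.62195460836188 [-3.e-04 -1.e-04 -1.e+00]
rel mm to port [ 1.61048537 -0.27771633]
wrist [256.6, 224.1] 0.92 [0.4912 0.175  0.0315] off [0.4 0.3]
wrist bar (0.4901, 0.1747) [0.0116 0.0649] 87.65705108642578 rel mm [ 1.56726194 -0.06853862]
scene [358.6, 174.3] 0.69 [0.4877 0.1787 0.0315] off [4.1 3.9]
```

Request:
step_arm(moves=[0.005, 0, 0.007, 0, 0, 0, 1, 0, 0, 0.007, 0, 0, 0, 1, 0, 0, 0.007, 0, 0, 0, 1, 0, 0, 0, 0, 0, 0, 1, 0, 0, 0, 0, 0, 0, 1, 0, 0, 0, 0, 0, 0, 1, 0, 0, 0, 0, 0, 0, 1, 0, 0, 0, 0, 0, 0, 1, 0, 0, 0, 0, 0, 0, 1, 0, 0, 0, 0, 0, 0, 1])

```text
clock: 19.8
eef_pos: [0.4911, 0.1747, 0.0691]
ee_rot: [-0.065, -3.141, 0.0]
ft_force: [-0.8, 0.1, -0.2]
opening: 0.124
gripper_force: 59.4
```

Request:
step_arm(moves=[0, 0, 0, 0, 0, 0.05, 1, 0, 0, 0, 0, 0, 0.05, 1, 0, 0, 0, 0, 0, 0.05, 1, 0, 0, 0, 0, 0, 0.05, 1, 0, 0, 0, 0, 0, 0.05, 1, 0, 0, 0, 0, 0, 0.05, 1, 0, 0, 0, 0, 0, 0.05, 1, 0, 0, 0, 0, 0, 0.03, 1, 0, 0, 0, 0, 0, 0, 1, 0, 0, 0, 0, 0, 0, 1])

```text
clock: 21.05
eef_pos: [0.4912, 0.1747, 0.069]
ee_rot: [0.985, 2.983, 0.0]
ft_force: [0.6, 0.2, -1.0]
opening: 0.127
gripper_force: 59.1
```

```bash
python3 port.py
```

```text
[ 0.147  0.468 -0.701  1.999  0.411  0.817  0.144] [0.4912 0.1747 0.069 ] [ 0.6  0.2 -1. ] [-0.13 -0.05 -0.06] 0.12731271088317928
yaw 143.4564214223997 [-2.e-04  1.e-04 -1.e+00]
rel mm to port [ 0.9086935  -0.86096134]
wrist [257.1, 225.3] 0.75 [0.4919 0.1746 0.0296] off [-0.5  0.4]
wrist bar (0.4897, 0.1752) [0.0115 0.0639] 52.61504364013672 rel mm [ 1.52247757 -0.47964096]
scene [360.7, 174.0] 0.98 [0.4887 0.1846 0.0296] off [8.  6.4]
scene bar (0.499, 0.1683) [0.0107 0.0539] 50.610836029052734 rel mm [-10.04597207  -0.44683921]
```

Request:
step_arm(moves=[0, -0.006, 0, 0, 0, 0.04, 1, 0, 0, 0.004, 0, 0, 0.03, 1, 0, 0, 0.004, 0, 0, 0.03, 1, 0, 0, 0.004, 0, 0, 0.03, 1, 0, 0, 0.004, 0, 0, 0.03, 1, 0, 0, 0.004, 0, 0, 0.03, 1, 0, 0, 0.003, 0, 0, 0.03, 1, 0, 0, 0, 0, 0, 0, 1, 0, 0, 0, 0, 0, 0, 1, 0, 0, 0, 0, 0, 0, 1])

```text
clock: 22.6
eef_pos: [0.4907, 0.1745, 0.0674]
ee_rot: [-1.483, -2.769, -0.0]
ft_force: [0.2, -0.2, 1.7]
opening: 0.128
gripper_force: 59.6
```

```bash
python3 port.py
```

```text
[ 0.084  0.451 -0.621  2.002  0.362  0.798 -0.159] [0.4907 0.1745 0.0674] [ 0.2 -0.2  1.7] [-0.04  0.28  0.04] 0.12806363027536058
yaw 123.6475275101344 [ 1.e-04 -1.e-04 -1.e+00]
rel mm to port [ 0.37755194 -0.5781148 ]
wrist [256.1, 224.4] 0.64 [0.4905 0.1743 0.028 ] off [-0.1 -0.3]
wrist bar (0.4894, 0.1753) [0.0114 0.0639] 32.80720520019531 rel mm [ 1.37988146 -0.60243938]
scene [355.3, 177.3] 0.7 [0.4888 0.1693 0.028 ] off [-3.3 -4.4]
scene bar (0.4928, 0.1707) [0.0111 0.0685] 34.1005744934082 rel mm [-4.34520674 -0.38228095]
```

Request:
step_arm(moves=[0, 0, 0.003, 0, 0, 0.02, 1, 0, 0, 0.003, 0, 0, 0.02, 1, 0, 0, 0.002, 0, 0, 0.015, 1, 0, 0, 0, 0, 0, 0.01, 1, 0, 0, 0, 0, 0, 0.01, 1, 0, 0, 0, 0, 0, 0, 1, 0, 0, 0, 0, 0, 0, 1, 0, 0, 0, 0, 0, 0, 1, 0, 0, 0, 0, 0, 0, 1, 0, 0, 0, 0, 0, 0, 1])

```text
clock: 24.15
eef_pos: [0.4912, 0.1744, 0.0667]
ee_rot: [1.644, 2.676, 0.001]
ft_force: [2.1, 0.2, 4.4]
opening: 0.127
gripper_force: 59.9
```

```bash
python3 port.py
```

```text
[ 0.062  0.446 -0.593  2.003  0.346  0.791 -0.263] [0.4912 0.1744 0.0667] [2.1 0.2 4.4] [-0.01 -0.47  0.04] 0.12705953036442927
yaw 116.87109343641457 [-2.e-04  8.e-04 -1.e+00]
rel mm to port [ 0.62839642 -1.06729347]
wrist [256.8, 228.4] 0.92 [0.4926 0.172  0.0273] off [-2.7  0.1]
wrist bar (0.49, 0.1753) [0.0114 0.0638] 26.358051300048828 rel mm [ 1.35061684 -0.65185773]
scene [361.9, 174.3] 0.77 [0.4897 0.1878 0.0273] off [12.6  4.8]
scene bar (0.4925, 0.1703) [0.0096 0.0686] 30.114465713500977 rel mm [-4.27849732 -0.72331035]
```

Request:
step_arm(moves=[0, 0, 0, 0, 0, 0.01, 1, 0, 0, 0, 0, 0, 0.01, 1, 0, 0, 0, 0, 0, 0.01, 1, 0, 0, 0, 0, 0, 0.01, 1, 0, 0, 0, 0, 0, 0, 1, 0, 0, 0, 0, 0, 0, 1, 0, 0, 0, 0, 0, 0, 1, 0, 0, 0, 0, 0, 0, 1, 0, 0, 0, 0, 0, 0, 1, 0, 0, 0, 0, 0, 0, 1])

```text
clock: 25.7
eef_pos: [0.4904, 0.1742, 0.0665]
ee_rot: [1.723, 2.626, -0.002]
ft_force: [0.9, -1.4, 4.9]
opening: 0.129
gripper_force: 63.2
```

```bash
python3 port.py | head -6
```

```text
[ 0.05   0.443 -0.579  2.004  0.339  0.789 -0.316] [0.4904 0.1742 0.0665] [ 0.9 -1.4  4.9] [-0.12 -0.19  0.99] 0.12898642024942697
yaw 113.48238306572237 [-1.3e-03 -6.0e-04 -1.0e+00]
rel mm to port [ 0.54394607 -0.22983648]
wrist [257.0, 223.2] 0.6 [0.4904 0.1748 0.0271] off [0.6 0.2]
wrist bar (0.489, 0.1752) [0.0113 0.0643] 24.375770568847656 rel mm [ 1.5498514  -0.91064975]
scene [360.5, 176.8] 0.65 [0.4934 0.1808 0.0271] off [4.9 5.4]
```

The torque has risen to 1 N·m and the ring is at its stop. Let go and rise.

Request:
step_arm(moves=[0, 0, 0, 0, 0, 0, 0.6, 0, 0, 0, 0, 0, 0, 0.4, 0, 0, 0, 0, 0, 0, 0.2, 0, 0, 0, 0, 0, 0, 0.2, 0, 0, -0.1, 0, 0, 0, 0.2, 0, 0, -0.3, 0, 0, 0, 0.2, 0, 0, -0.4, 0, 0, 0, 0.2, -0.2, 0, -0.4, 0, 0, 0, 0.2, -0.3, 0, 0, 0, 0, 0, 0.2, 0, 0, 0, 0, 0, 0, 0.2])

```text
clock: 27.25
eef_pos: [0.5075, 0.1356, 0.1633]
ee_rot: [1.732, 2.619, -0.0]
ft_force: [-0.3, 0.3, 0.8]
opening: 0.397
gripper_force: 0.0
```

Run:
```python
from h import *
st=env.state(); print(st['eef_pos'].round(4),st['ft_force'].round(1),st['opening'])
g=env.grab_frame('wrist'); cv2.imwrite('pics/end.png',g['frame'])
hsv=cv2.cvtColor(g['frame'],cv2.COLOR_BGR2HSV)
def rects(lo,hi,z,mn):
  for c in cv2.findContours(cv2.inRange(hsv,lo,hi),0,1)[0]:
    if cv2.contourArea(c)>mn:
      P=np.array([atz(g,q,z,st)[:2] for q in c[:,0]],np.float32); print(lo,z,c[:,0].mean(0).round(),[np.round(v,4) for v in cv2.minAreaRect(P)])
rects((0,190,100),(6,255,255),.073,100); rects((22,80,80),(35,255,255),.006,25); rects((0,0,0),(179,70,90),.045,200); rects((40,80,30),(85,255,255),.03,20)
for m in env.landmark_of(g,'ring')[:2]: print(m['location'],m['confidence'],atz(g,m['location'],.028,st))
```

```text
[0.5075 0.1356 0.1633] [-0.3  0.3  0.8] 0.39746303339775274
(0, 190, 100) 0.073 [255. 142.] [array([0.4902, 0.1739]), array([0.0113, 0.0614]), np.float64(25.5183)]
(22, 80, 80) 0.006 [312. 161.] [array([0.5513, 0.1717]), array([0.016 , 0.0206]), np.float64(87.2527)]
(22, 80, 80) 0.006 [197. 107.] [array([0.4287, 0.1769]), array([0.016 , 0.0202]), np.float64(87.6737)]
(0, 0, 0) 0.045 [254. 315.] [array([ 0.5828, -0.0386]), array([0.7472, 0.3116]), np.float64(22.8703)]
(0, 0, 0) 0.045 [263. 190.] [array([0.515 , 0.1364]), array([0.0564, 0.0167]), np.float64(11.0217)]
(0, 0, 0) 0.045 [245.  88.] [array([0.4692, 0.206 ]), array([0.0526, 0.0168]), np.float64(24.5164)]
(40, 80, 30) 0.03 [ 27. 356.] [array([ 0.2582, -0.3056]), array([0.0117, 0.0411]), np.float64(22.7574)]
(40, 80, 30) 0.03 [ 67. 297.] [array([ 0.3412, -0.0965]), array([0.0717, 0.0231]), np.float64(56.4542)]
(40, 80, 30) 0.03 [241. 138.] [array([0.4778, 0.1677]), array([0.0126, 0.0361]), np.float64(25.4435)]
(40, 80, 30) 0.03 [269. 137.] [array([0.5024, 0.1794]), array([0.0131, 0.0361]), np.float64(23.7331)]
[256.7, 137.7] 0.64 [0.49186735 0.17362757 0.028     ]
```

```bash
python3 -c "
from station import env
print(env.close_job())"
```

```text
the job is handed in; nothing more can be done
None
```

I lowered the farthest green glass gently onto the seat, set the brass ring over the yellow patches, screwed it clockwise to a snug stop and let go; the job was handed in at about 27 s of the 58 s limit, and no verdict was returned.

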